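Set the vibrating table to its third notch and run it

TASK

Set up the bench vibrating table for the two filled moulds standing on it: push its sliding lever along, counting the clicks, until it sits in the third notch after off, without running on past that notch, and leave it seated there. Then press the round green hold-to-run button right down and finish while still holding it down. Do not pick up or shift the moulds or anything else on the bench.

Things in the scene. Friction and masses are not known exactly. Their poses are not given: they have to be found in the camera images.
- vibrator: Vibrating table, fixed: green housing 240 (x) by 246 mm (y); origin under its centre, on the bench; -x is its front, z up. In front an aluminium panel, 58 mm up, with the lever in a slot along y at x = -72 mm, and the green button. Scale before the slot: a ring for off, then five growing bars for notches 1 to 5. From x = -10 to 118 mm the vibrating plate: black mat 76 mm up, lip to 82 mm.
- lever (a joint): Lever position in m: 0 = off, at the machine's left (+y) end of the slot; grows to its right (-y). A sprung roller holds it in notches 18 mm apart: off 0, then 1 to 5 at 0.018, 0.036, 0.054, 0.072, 0.090 (end). Starts in off or notch 1. About 7 N pushes it out of a notch; resistance fades to half way, there it clicks over, jumps into the next notch by itself and stays.
- lever_knob (a point): Centre of the top of the lever's black knob (white line on it), 96 mm above the bench; moves with the lever. Knob: rounded block 32 mm (machine x) by 16 mm (machine y, the way it slides), 28 mm high, its underside 10 mm above the panel, on a thin stem.
- run_button (a joint): Depression of the green hold-to-run button in m: 0 released, 0.006 right down. A spring pushes it up again: 6 N hold it right down, and it comes up as soon as it is let go.
- run_button_top (a point): Centre of the top face of the round green button (34 mm across), at the right of the panel, at x = -72 mm, y = -78 mm in the machine's frame; it is pressed straight down.
- mould_a: Lidded steel ring mould with a red knob, 66 mm across, 50 mm high to the top of the knob, 0.45 kg, loose on the vibrating plate; origin at the centre of its underside.
- mould_b: The same mould with a black knob.
- cup: White mixing cup, 77 mm across, 88 mm high, loose bystander; origin at the centre of its underside.
- puck_grey: Grey-brown cast sample puck, 43 mm across, 34 mm high, loose bystander; origin at the centre of its underside.
- puck_white: Whitish cast sample puck, 44 mm across, 25 mm high, loose bystander; origin at the centre of its underside.
- pen: Marker pen, white and blue, 140 mm long, 15 mm thick, loose bystander; origin at the middle of its underside.
- tape: Roll of brown packing tape lying flat, 90 mm across, 48 mm high, loose bystander; origin at the centre of its underside.
- puck_tile_3: Black speckled puck, 50 mm across, 36 mm high, on a dark tile to the right, loose bystander; origin at the centre of its underside.
- puck_tile_4: Brown puck, 50 mm across, 36 mm high, on a dark tile to the right, loose bystander; origin at the centre of its underside.

How it is judged:
On the way, in this order (a step that is already met when the one before it is completed fails the run):
1. the lever rests in the third notch (54 mm from off, within 3.5 mm) with the button up (value of joint lever between 0.0505 and 0.0575 m and velocity of joint lever between -0.01 and 0.01 m/s and value of joint run_button below 0.0015 m), for 0.3 s.
2. the button is pressed right down (4.5 of its 6 mm or more) (value of joint run_button above 0.0045 m and value of joint lever between 0.0505 and 0.0575 m), for 0.3 s.
At the end, for the whole second after the job is handed in: The lever rests in the third notch (54 mm from off, within 3.5 mm) and the fingers are still holding the green button down by at least 4.5 of its 6 mm; no mould or bystander has been moved or lifted (all of step 2 and contact force between the fingers and vibrator above 2 N); the arm keeps its last pose, push and grip.
It fails at once if the lever is run past the third notch (more than 10 mm beyond it, over the hump towards the fourth) (value of joint lever above 0.064 m).
It fails at once if the table is run (button more than 3 mm down) while the lever is not in the third notch (value of joint run_button above 0.003 m and (value of joint lever below 0.048 m or value of joint lever above 0.06 m)).
It fails at once if a mould is shifted, lifted or tipped (moved more than 12 mm) (distance of any of mould_a, mould_b from where it was at the start of the episode above 0.012 m).
It fails at once if another loose thing is knocked away or picked up (moved more than 25 mm) (distance of any of cup, puck_grey, puck_white, pen, tape, puck_tile_3, puck_tile_4 from where it was at the start of the episode above 0.025 m).
It also fails if it takes over 45 s, if anything falls off the work surface, if the arm or the gripper's body presses on something with over 40 N, if the wrist force passes 120 N, or if a joint passes its speed limit or range.

ROBOT

A 6-joint arm with a two-finger parallel gripper is mounted at the origin on a cart in front of the work surface, level with it; the furniture and walls round the work are solid. World frame = base frame: x ahead of the robot, y to its left, z up, the work surface at z = 0. Lengths are in m, angles in rad, forces in N, time in s.
With the tool pointing down it reaches from about 0.275 to 0.875 m from the base axis. Payload 12.5 kg.
Tool frame: the origin (TCP) lies at the very end of the fingers, on their centre line; the grasp point (between the pads) lies 19 mm behind it; z points along the fingers, y is the line along which they close (so a half turn about z gives the same grasp; the last joint's range is limited). The gripper opens to 85 mm and grips with 20 to 120 N. Pads are 22 mm wide; open, the fingers measure 114 mm over their backs; the gripper's body (76 mm by 85 mm) begins 54 mm behind the grasp point. The pads swing forward as they close: fully open they stand 13 mm farther back than shut.
Start: joints at [1.086, 0.351, 1.652, -0, 1.139, -0.085], TCP at [0.214, 0.507, 0.231] pointing down, gripper open.
Joint ranges: [-2.75, 2.75], [-0.79, 2.1], [0.01, 2.65], [-1.57, 4.71], [0.07, 3.14], [-2.87, 2.87]. Speed limits (rad/s): [2.22, 2.22, 2.79, 3.14, 3.14, 3.14].

INTERFACE

Orientations are given as a 3x3 rotation matrix whose columns are the frame's x, y, z axes.
In Python, from bench import manip gives the robot as it stands. Calls block until the motion is done:
- manip.move_ptp(position, orientation): joint-space move of the TCP to a pose.
- manip.move_l(position, attitude=None, max_speed=0.15): straight line of the TCP; attitude=None keeps the orientation; max_speed is the mean speed in m/s.
- manip.move_j(angles): joint-space move.
- manip.set_gripper(opening, effort=None): opening from 0.0 (shut) to 1.0 (fully open); effort is the grip in N (None keeps the last); returns when the fingers have stopped.
- manip.dwell(seconds).
- manip.inverse_kinematics(position, orientation): joint angles nearest the present ones, or None.
- manip.grab_frame(name): name is "side" or "top" or "wrist"; returns (picture, depth): 400x640x3 uint8, red, green, blue; 400x640 float32, m along the optical axis (not along the pixel's ray), 0 where there is no reading.
- manip.get_calibration(name): a dict with "camera_matrix" (3x3 intrinsics, pixels), "R" (3x3) and "t" (3): a world point X has camera coordinates R X + t. Camera axes: x right, y down, z forward; pixel columns grow to the right and rows downward; lengths in m; the calibration is good to about 2 mm. A picture is of the moment at which its call begins: read the wrist's pose just before it. get_calibration takes no time and is no camera call; for the wrist camera it gives the pose at the moment of the call.
A pose or a line that the arm cannot do raises manip.Unreachable and nothing moves.
- manip.sign_off(): hands the job in; it is judged then, once.
Trained networks look in the newest picture that a camera, given by its name, has taken for a name from the list of things; names that differ only in an ending like _2 or _b are one class to them, and where a whole thing is asked for, a point or a joint stands for the part that bears it (a point fixed in the world has none). Each returns a list of dicts, best first, with "confidence" (0 to 1); they miss things now and then, are a little off and sometimes report something else, mostly with a low value. They report only what shows in the picture. A call takes as long as a camera call.
- manip.look_for(camera, name): "at" ([x, y, z] in m, in world coordinates, good to about 4 mm: the middle of the surface that is visible of it).
Readings, each from a call of its own:
- manip.current_time(): time.
- manip.current_qpos(): joint angles.
- manip.current_joint_vel(): joint speeds.
- manip.current_joint_torque(): joint torques, N m.
- manip.current_ee_pos(): TCP position.
- manip.current_tcp_rot(): TCP orientation.
- manip.current_force(): force on the tool from outside, world axes, zero at the start.
- manip.current_ft_torque(): the same for the moment, N m.
- manip.current_grip_width(): opening from 0.0 (shut) to 1.0 (fully open).
- manip.current_grip_force(): force on a finger pad.
Only numpy, scipy, OpenCV 4.12 (cv2) and the standard library are available. Lean on these libraries where they do the work, as an engineer would, in place of code of your own. Each camera call takes 0.05 s, during which the arm holds its last target. There are 200 camera calls.

## Working session

There is one attempt and no reset: what is moved stays moved. The work goes in short steps, each a Python script; the robot and the scene stay as the last script left them, time stands still between calls to the robot, and variables do not carry over. Pictures are saved under pics/ and viewed, at most 10 in all, crops included, and the job is handed in when it is done.

```bash
mkdir -p pics
python3 - <<'E'
from bench import manip as m
import cv2,numpy as np
for c in ["top","side"]:
    p,d=m.grab_frame(c); cv2.imwrite(f"pics/{c}0.png",p[:,:,::-1]); np.savez(f"pics/{c}0.npz",p=p,d=d,**m.get_calibration(c))
    for n in ["vibrator","lever_knob","run_button_top","mould_a","cup","tape"]:
        for r in m.look_for(c,n)[:2]: print(c,n,np.round(r["at"],3),round(r["confidence"],2))
print(m.current_time(),m.current_tcp_rot())
E
```

```text
top vibrator [0.519 0.201 0.074] 0.95
top run_button_top [0.48  0.113 0.077] 0.4
top mould_a [0.588 0.152 0.11 ] 0.79
top mould_a [0.569 0.27  0.114] 0.73
top cup [0.636 0.505 0.036] 0.6
top tape [0.793 0.046 0.048] 0.88
side vibrator [0.525 0.261 0.054] 0.79
side vibrator [0.794 0.072 0.038] 0.34
side lever_knob [0.45  0.254 0.083] 0.57
side lever_knob [0.52  0.262 0.056] 0.45
side run_button_top [0.479 0.114 0.078] 0.58
side mould_a [0.567 0.284 0.11 ] 0.67
side mould_a [0.792 0.069 0.037] 0.62
side tape [0.791 0.072 0.041] 0.74
side tape [0.391 0.51  0.01 ] 0.59
0.7 [[-9.21149261e-01  3.89209504e-01  2.13374574e-05]
 [ 3.89209504e-01  9.21149260e-01  4.50558653e-05]
 [-2.11881209e-06  4.98079182e-05 -9.99999999e-01]]
```

View pics/top0.png

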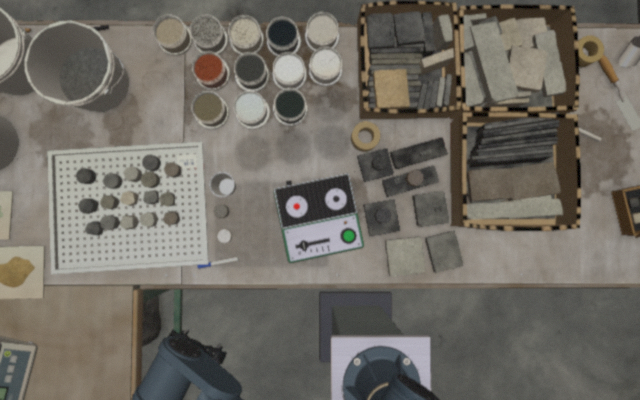

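View pics/side0.png

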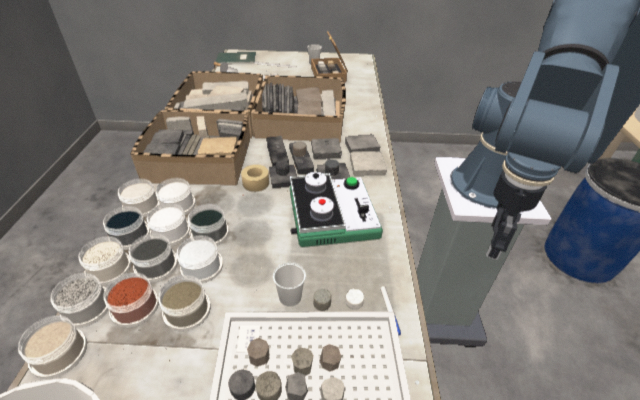

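The vibrator is at about pixel (320,218) in the top view, turned roughly +8.5°. The lever is at the left of the slot (~(303,245)) and the button is at (348,236). I'll take a closer look with the wrist camera.

```bash
cat > h.py <<'E'
from bench import manip as m
import cv2,numpy as np
def Rz(a): # tool down, tool y along machine +y turned by a
    c,s=np.cos(a),np.sin(a); return np.array([[-c,-s,0],[-s,c,0],[0,0,-1.]])
def snap(c,name):
    k=m.get_calibration(c); p,d=m.grab_frame(c); cv2.imwrite(f"pics/{name}.png",p[:,:,::-1]); np.savez(f"pics/{name}.npz",p=p,d=d,**k); return p,d,k
def px2w(u,v,k,z): # pixel on horizontal plane z
    K,R,t=np.array(k["camera_matrix"]),np.array(k["R"]),np.array(k["t"]).ravel()
    r=R.T@np.linalg.solve(K,[u,v,1]); o=-R.T@t; return o+r*(z-o[2])/r[2]
E
python3 - <<'E'
from h import *
m.set_gripper(0.0,40)
print(m.inverse_kinematics([0.44,0.2,0.30],Rz(.15)))
m.move_ptp([0.44,0.2,0.30],Rz(.15))
p,d,k=snap("wrist","w0"); print(k)
for n in ["vibrator","lever_knob","run_button_top"]:
    for r in m.look_for("wrist",n)[:2]: print(n,np.round(r["at"],4),round(r["confidence"],2))
print(m.current_time(),m.current_ee_pos())
E
```

```text
[ 3.30269265e-01  1.60056117e-01  1.72706955e+00 -4.44089210e-16
  1.25446698e+00 -1.39052706e+00]
{'camera_matrix': array([[292.86939167,   0.        , 316.01804774],
       [  0.        , 292.86939167, 197.44419586],
       [  0.        ,   0.        ,   1.        ]]), 'R': array([[-1.49250994e-01,  9.88798864e-01, -9.72873478e-04],
       [ 9.39495994e-01,  1.42115804e-01,  3.11689550e-01],
       [ 3.08336534e-01,  4.56059646e-02, -9.50183497e-01]]), 't': array([-0.1313783 , -0.50318644,  0.30061234])}
vibrator [0.4867 0.1961 0.059 ] 0.88
lever_knob [0.4488 0.2438 0.0971] 0.81
lever_knob [0.4851 0.1934 0.0602] 0.42
run_button_top [0.4751 0.1082 0.084 ] 0.7
run_button_top [0.535  0.0042 0.061 ] 0.32
3.1083 [0.43976437 0.20053994 0.29983881]
```

View pics/w0.png

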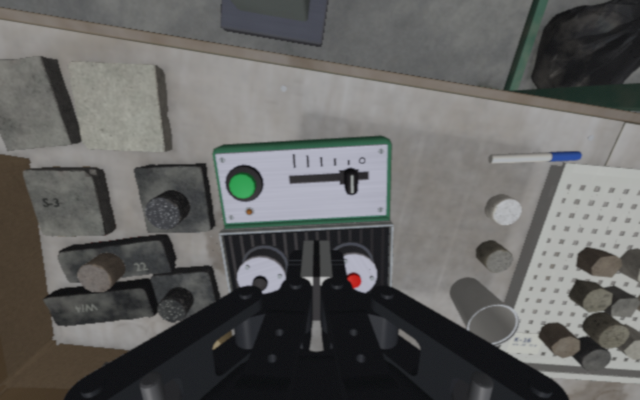

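The wrist view shows the button at (243,184), the knob at (351,181), the off ring at (362,160) and bars at 349, 335, 322, 308 and 294. I'll enlarge the panel to get exact pixels.

Run:
```python
import cv2
i=cv2.imread("pics/w0.png")[132:236,208:400]
cv2.imwrite("pics/w0c.png",cv2.resize(i,None,fx=4,fy=4,interpolation=cv2.INTER_CUBIC))
```

```text
(no output)
```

View pics/w0c.png

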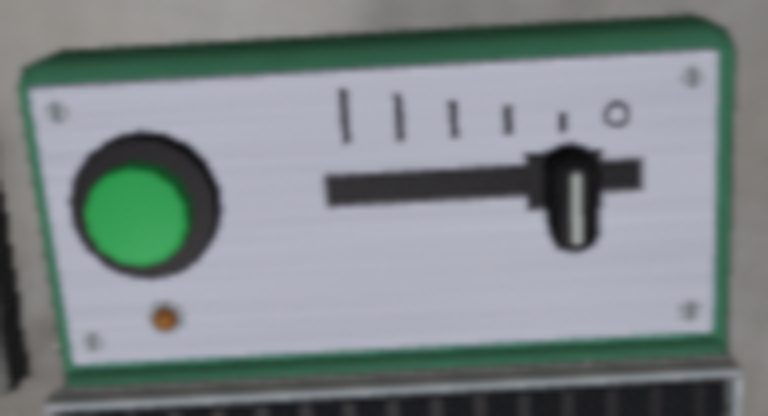

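Run:
```python
from h import *
k=dict(np.load("pics/w0.npz"))
f=lambda u,v,z: px2w(208+u/4-.375,132+v/4-.375,k,z)
Q=np.array([f(*q,.058) for q in [(616,132),(562,130),(508,133),(455,136),(401,138),(347,140)]])
Q=Q[1:]; print(Q.round(4), np.diff(Q,axis=0).round(4))
s=[f(57,112,.058),f(692,77,.058),f(92,342,.058),f(690,311,.058)]
print(np.round(s,4))
e=(s[1]-s[0]); e/=np.linalg.norm(e); e2=s[3]-s[2]; e2/=np.linalg.norm(e2)
print([np.arctan2(-v[0],v[1]) for v in (e,e2,(Q[0]-Q[-1]))], np.arctan2((s[2]-s[0])[1],(s[2]-s[0])[0]),np.arctan2((s[3]-s[1])[1],(s[3]-s[1])[0]))
kn=f(577,205,.096); b=f(137,216,.082); rec=f(146,205,.058)
a=np.arctan2(-e[0]-e2[0],e[1]+e2[1])
R=np.array([[np.cos(a),-np.sin(a)],[np.sin(a),np.cos(a)]])
print("a",a,"knob",kn,"btn",b,"ring base",rec)
for z in(.074,.078,.082,.086): print(z,f(137,216,z)[:2])
o=rec[:2]-R@[-.072,-.078]; print("org",o)
for n,q in [("knob",kn),("bar1",Q[0]),("bar3",Q[2]),("bar5",Q[4]),("ring",f(616,115,.058)),("slotL",f(640,173,.058)),("slotR",f(328,192,.058)),("btn82",b)]+[("scr",x) for x in s]: print(n,(R.T@(q[:2]-o)).round(4))
d=k["d"]; print("depth btn",d[184:188,240:245].mean(), d[178:190,350:353].min())
K,RR,t=k["camera_matrix"],k["R"],k["t"]
for u,v in [(242,186),(351,183),(270,184)]:
    X=RR.T@(np.linalg.solve(K,[u,v,1])*d[v,u]-t); print(X.round(4))
```

```text
[[0.4326 0.2415 0.058 ]
 [0.4363 0.2239 0.058 ]
 [0.4399 0.2066 0.058 ]
 [0.4433 0.1888 0.058 ]
 [0.4467 0.1711 0.058 ]] [[ 0.0037 -0.0176  0.    ]
 [ 0.0036 -0.0173  0.    ]
 [ 0.0034 -0.0177  0.    ]
 [ 0.0034 -0.0177  0.    ]]
[[0.4517 0.0749 0.058 ]
 [0.4089 0.2804 0.058 ]
 [0.5321 0.0912 0.058 ]
 [0.4891 0.2975 0.058 ]]
[np.float64(0.20526395629049105), np.float64(0.20563459015645963), np.float64(0.19724651652344063)] 0.20030958742791877 0.2099397859897778
a 0.20544927322347534 knob [0.44770258 0.24494098 0.096     ] btn [0.47582988 0.10891774 0.082     ] ring base [0.47917244 0.10641849 0.058     ]
0.074 [0.47839155 0.10716854]
0.078 [0.47711072 0.10804314]
0.082 [0.47582988 0.10891774]
0.086 [0.47454905 0.10979234]
org [0.53374569 0.19746661]
knob [-0.0745  0.064 ]
bar1 [-0.09    0.0637]
bar3 [-0.09   0.028]
bar5 [-0.0906 -0.008 ]
ring [-0.0941  0.0817]
slotL [-0.0739  0.0896]
slotR [-0.0731 -0.0159]
btn82 [-0.0748 -0.0749]
scr [-0.1054 -0.1032]
scr [-0.1053  0.1067]
scr [-0.0232 -0.1037]
scr [-0.0233  0.107 ]
depth btn 0.37614337 0.355747
[0.4772 0.1085 0.0792]
[0.4483 0.2441 0.095 ]
[0.4761 0.1411 0.056 ]
```

The lever starts in notch 1: the knob is at machine y = 64 mm, in line with bar 1, and the machine is turned 0.205 rad. It needs two clicks.

```bash
cat >> h.py <<'E'
a=.205; U=np.array([np.sin(a),-np.cos(a),0]); KN=np.array([.448,.2445,0])
def P(s,z): return KN+U*s+[0,0,z]
def F(): return float(np.dot(m.current_force(),U))
E
python3 - <<'E'
from h import *
m.move_ptp(P(-.036,.14),Rz(a)); m.move_l(P(-.036,.078),max_speed=.1)
print(m.current_time(),m.current_ee_pos(),m.current_force())
s=-.032
while s<-.012:
    t=m.current_time(); m.move_l(P(s,.078),max_speed=.04); f=F(); print(round(s,4),round(f,2),round(m.current_time()-t,2))
    if f<-1.5: break
    s+=.0015
E
```

```text
4.625 [0.44110709 0.27987162 0.07865372] [0.19310389 0.50419249 0.29393416]
-0.032 0.19 0.25
-0.0305 0.5 0.25
-0.029 -0.15 0.25
-0.0275 -0.01 0.25
-0.026 0.25 0.25
-0.0245 0.72 0.25
-0.023 -0.95 0.25
-0.0215 -4.9 0.25
```

Run:
```python
from h import *
s=-.0205; n=0; pk=0
while n<2 and s<=-.0227+.0305:
    m.move_l(P(s,.078),max_speed=.04); f=F(); pk=min(pk,f); print(round(s,4),round(f,2),end="; ")
    if pk<-3 and f>-.8: n+=1; pk=0; print("click",n)
    s+=.001
m.move_l(P(s-.012,.078),max_speed=.05)
m.move_l(P(s-.012,.18),max_speed=.2)
snap("wrist","w1")
for r in m.look_for("wrist","lever_knob")[:2]: print(np.round(r["at"],4),r["confidence"])
print("expect",P(.036,.096),m.current_time())
i=cv2.imread("pics/w1.png"); cv2.imwrite("pics/w1b.png",i)
```

```text
-0.0205 -4.7; -0.0195 -3.55; -0.0185 -1.96; -0.0175 -1.03; -0.0165 -2.83; -0.0155 0.41; click 1
-0.0145 -0.1; -0.0135 -0.75; -0.0125 0.0; -0.0115 0.42; -0.0105 0.55; -0.0095 0.09; -0.0085 -0.02; -0.0075 -0.32; -0.0065 0.07; -0.0055 0.2; -0.0045 -2.78; -0.0035 -4.27; -0.0025 -4.74; -0.0015 -3.44; -0.0005 -2.15; 0.0005 -1.35; 0.0015 -1.26; 0.0025 0.01; click 2
[0.4489 0.2318 0.0949] 0.87
expect [0.45532842 0.2092538  0.096     ] 13.75
```

View pics/w1.png

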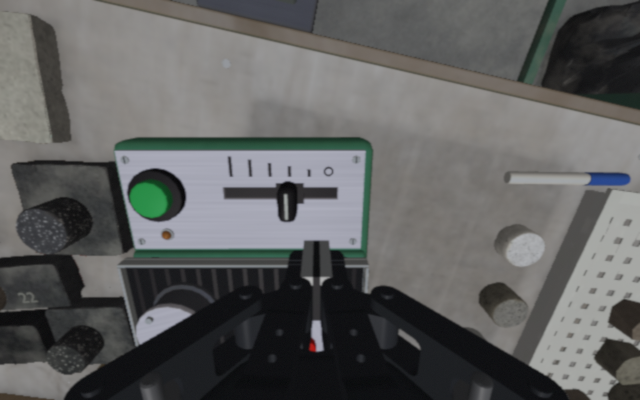

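Knob is at (286,207), next to bar 2 (289). It looks like I withdrew just before the hump and it fell back into notch 2. I'll check the number, then push from contact to about 10 mm.

Run:
```python
from h import *
k=dict(np.load("pics/w1.npz")); x=px2w(286,205,k,.096); print(x, (x-KN)@U)
print([((px2w(u,v,k,.058)-KN)@U).round(4) for u,v in [(309,176),(289.5,176),(270,176)]])
```

```text
[0.45101957 0.2274742  0.096     ] 0.01728398498992164
[np.float64(-0.0007), np.float64(0.0173), np.float64(0.0354)]
```

Run:
```python
from h import *
z=.078
m.move_l(P(-.010,z),max_speed=.15)
for s in [-.004,-.002,0,.001,.002,.003,.004,.005,.006]:
    m.move_l(P(s,z),max_speed=.04); print(s,round(F(),2),end="; ")
m.dwell(.2); print(F())
m.move_l(P(-.006,z),max_speed=.05)
m.move_l(P(-.006,.18),max_speed=.2)
p,d,k=snap("wrist","w2"); cv2.imwrite("pics/w2c.png",cv2.resize(cv2.imread("pics/w2.png")[120:280,100:400],None,fx=2.5,fy=2.5))
for r in m.look_for("wrist","lever_knob")[:2]: print(np.round(r["at"],4),(r["at"]-KN)@U,r["confidence"])
for r in m.look_for("wrist","run_button_top")[:2]: print(np.round(r["at"],4),r["confidence"])
print(m.current_time())
```

```text
-0.004 -5.24; -0.002 -4.86; 0 -1.77; 0.001 -1.62; 0.002 -0.66; 0.003 -0.12; 0.004 -0.24; 0.005 -0.14; 0.006 0.2; 0.6027278498902622
[0.5344 0.0059 0.061 ] 0.2511921535221267 0.63
[0.4545 0.2141 0.0937] 0.031086640468773994 0.6
[0.4738 0.1151 0.0831] 0.56
18.2833
```

View pics/w2c.png

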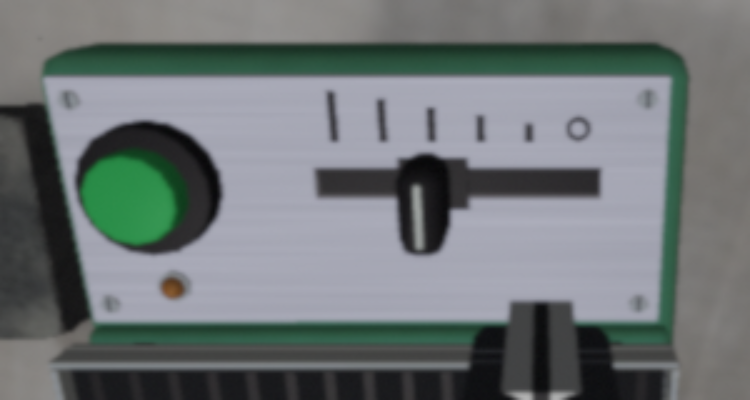

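Knob is now at bar 3 (crop pixel (418,215) against the bar at (431,125), parallax included). Next I'll verify this numerically, then press the button.

Run:
```python
from h import *
k=dict(np.load("pics/w2.npz")); s=(px2w(100+418/2.5,120+215/2.5,k,.096)-KN)@U; print("knob s",s)
assert abs(s-.036)<.005
B=np.array([.477,.1065,0])
m.move_l(B+[0,0,.18],max_speed=.2); m.move_l(B+[0,0,.088],max_speed=.1); m.dwell(.3)
z=.083; f0=m.current_force()[2]; print("f0",f0)
while z>.060:
    m.move_l(B+[0,0,z],max_speed=.03); f=m.current_force()[2]-f0; print(round(z,4),round(m.current_ee_pos()[2],4),round(f,1),end="; ")
    if f>14: break
    z-=.001
m.dwell(.6); print(m.current_force(),m.current_ee_pos(),m.current_time())
snap("side","s1")
cv2.imwrite("pics/s1c.png",cv2.resize(cv2.imread("pics/s1.png")[140:270,250:420],None,fx=4,fy=4))
```

```text
knob s 0.03519682470800933
f0 -0.6700000242771857
0.083 0.0827 -0.3; 0.082 0.082 0.3; 0.081 0.081 0.6; 0.08 0.0801 2.8; 0.079 0.0791 2.6; 0.078 0.078 3.7; 0.077 0.077 4.6; 0.076 0.076 4.4; 0.075 0.075 5.8; 0.074 0.0741 7.2; 0.073 0.0738 17.9; [-4.18948419 -0.06149188 18.27854422] [0.47718749 0.10652284 0.07387376] 23.95
```

View pics/s1c.png

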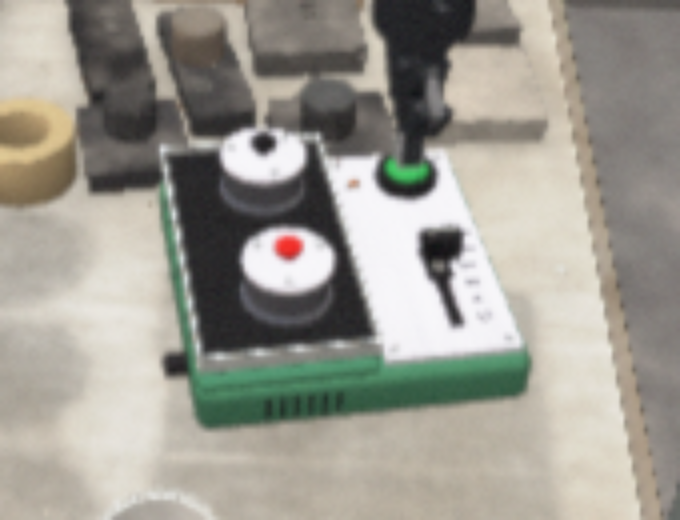

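The button at crop (405,175) is held on its stop with 18 N after 6 mm of travel. The lever is in notch 3 and the moulds are undisturbed.

```bash
python3 -c "
from bench import manip as m
print(m.current_force()[2]); print(m.sign_off())"
```

```text
17.023599727389364
the job is handed in; nothing more can be done
None
```

The job is handed in: the lever is seated in the third notch, never run past it, and the green button is held right down with about 17 N. The moulds look undisturbed in the last picture; the first push for the last click fell back into notch 2 and had to be repeated.

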